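# Pack out and clamp a soap bar for the wire cut

### The arm

A 6-joint arm with a two-finger parallel gripper is mounted at the origin on a cart in front of the work surface, level with it; the furniture and walls round the work are solid. World frame = base frame: x ahead of the robot, y to its left, z up, the work surface at z = 0. Lengths are in m, angles in degrees, forces in N, time in s.
With the tool pointing down it reaches from about 0.3 to 0.75 m from the base axis. Payload 8.5 kg.
Tool frame: the origin (TCP) lies at the very end of the fingers, on their centre line; the grasp point (between the pads) lies 19 mm behind it; z points along the fingers, y is the line along which they close (so a half turn about z gives the same grasp; the last joint's range is limited). The gripper opens to 85 mm and grips with 20 to 120 N. Pads are 22 mm wide; open, the fingers measure 114 mm over their backs; the gripper's body (76 mm by 85 mm) begins 54 mm behind the grasp point. The pads swing forward as they close: fully open they stand 13 mm farther back than shut.
Start: joints at [62.263, 21.807, 74.336, -0, 83.858, -12.336], TCP at [0.146, 0.53, 0.231] pointing down, gripper open.
Joint ranges: [-178.18, 178.18], [-50.72, 133.34], [12.68, 142.11], [-81.47, 261.47], [9.98, 163.14], [-165.26, 165.26]. Speed limits (degrees/s): [136.94, 136.94, 180, 180, 180, 180].

### API

Orientations are given as a 3x3 rotation matrix whose columns are the frame's x, y, z axes.
In Python, from rig import observe, cams, ticket gives the robot as it stands.
- The arm moves only by the tool move_arm, never from a script. Its arguments are lists of equal length, an entry for each row: "jaw": the finger opening in cm, from 0 to 8.54; "dp": the shift along the tool's x, y, z in cm, a list of three; "turn": the turn, a rotation vector about the tool's x, y, z in rad, a list of three. In form: {"jaw": [jaw, ...], "dp": [[tx, ty, tz], ...], "turn": [[wx, wy, wz], ...]}. A call has 1 to 12 rows; each row shifts and turns the commanded pose from where the row before left it, along the tool's axes as they then stand; what a row does not reach is not made up. A row lasts 1/12 s, in which the tool goes at most 41.7 mm and 7.16 degrees, less where a joint would pass 70% of its speed; a pose out of reach is approached as far as the arm can. A call is refused whole if a number of a shift passes 4.17 or a number of a turn 0.125, either way. A call with a gripper value outside its range is refused whole. The fingers move at their own pace and stop on an object; "force" is the grip in N (left out, the last holds). Time passes only in rows, so rows that do not move let the fingers close. It gives the time, the measured TCP pose, the force, the opening and the grip force at its end, in the units of the state.
- observe(): the state, without advancing time (a new reading comes with each control period).
- cams.get_image(name): name is "side" or "top"; returns (picture, depth): 400x640x3 uint8, red, green, blue; 400x640 float32, m along the optical axis (not along the pixel's ray), 0 where there is no reading.
- cams.calibration(name): a dict with "vertical_fov" (degrees; the focal length in pixels is half the picture's height over the tangent of half this angle, whatever the lens; pixels are square), "cx", "cy" (the principal point, pixels), "view" (4x4, takes a point from world to camera coordinates). Camera axes: x right, y up, looking along -z (the intrinsics and any distortion apply to the point x, -y, -z); pixel columns grow to the right and rows downward; lengths in m; the calibration is good to about 2 mm. A picture is of the moment at which its call begins. calibration takes no time and is no camera call.
- ticket.close_job(): hands the job in; it is judged then, once.
Trained networks look in the newest picture that a camera, given by its name, has taken for a name from the list of things; names that differ only in an ending like _2 or _b are one class to them, and where a whole thing is asked for, a point or a joint stands for the part that bears it (a point fixed in the world has none). Each returns a list of dicts, best first, with "p" (0 to 1); they miss things now and then, are a little off and sometimes report something else, mostly with a low value. They report only what shows in the picture. A call takes as long as a camera call. They do not tell look-alikes from the thing itself.
- cams.spot_in(camera, query): "box" ([centre column, centre row, width, height] as shares, 0 to 1, of the picture: columns of its width, rows of its height, round what is visible of it).
- cams.outline_of(camera, query): "mask" (400x640 bool, what is visible of it) and "box" ([centre column, centre row, width, height] as shares, 0 to 1, of the picture: columns of its width, rows of its height, round what is visible of it).
- cams.mark_of(camera, query): "location" ([column, row] as shares, 0 to 1, of the picture: columns of its width, rows of its height: a listed point, or the origin of a listed thing).
The state is a dict: "time_s": time; "q": joint angles; "qvel": joint speeds; "joint_efforts": joint torques, N m; "position": TCP position; "tool_rot": TCP orientation; "ft_force": force on the tool from outside, world axes, zero at the start; "wrist_torque": the same for the moment, N m; "grip_width": finger opening in m; "gripper_force": force on a finger pad.
Only numpy, scipy, OpenCV 4.12 (cv2) and the standard library are available. Lean on these libraries where they do the work, as an engineer would, in place of code of your own. Each camera call takes 0.05 s, during which the arm holds its last target. There are 200 camera calls.

### The job

Get the cream soap bar held tight in the wooden cutting box for the wire cut: the clamp's short stroke cannot reach it, so take blue spacers by their tabs from the rack and stand them upright on the channel floor between the bar and the clamp plate, one after another, until the clamp bites before it runs out of stroke. Then push the clamp's red grip forward so that plate, spacers, bar and end stop are squeezed together firmly (about 10 N, never so hard that the soap is crushed), and finish still gripping it and pushing, because a spring draws it back. Leave the unused spacers in the rack and do not disturb the green soap, the label roll or the small beaker.

Things in the scene. Friction and masses are not known exactly. Their poses are not given: they have to be found in the camera images.
- cutting_box: Wooden soap cutting box, fixed. Origin on the worktop under the channel's centre line; x runs along the channel from clamp to end stop, y across, z up. Channel floor at z 15 mm, 56 mm wide, open above; walls 12 mm thick, tops at z 39, from x -89 to +105, wire slot at x +7.5. Steel clamp bracket at x -137 to -91, top z 51. Base x -180 to +115, 104 mm wide.
- end_stop: Aluminium end stop screwed across the channel, fixed; its place along the channel differs from run to run. Origin on the channel floor at the middle of its flat face that meets the soap; axes as the cutting box. It reaches 18 mm behind the face (+x) and 42 mm above the channel floor.
- soap_bar: Loose cream soap bar lying flat in the channel, up to 4 mm short of the end stop: 50 mm wide, 72 mm along the channel (its own y axis), 27 mm high, 0.1 kg. Origin at the centre of its underside. With the bar at the stop, the gap from it to the retracted clamp plate is 27 to 61 mm.
- clamp: Moving part of the push clamp: upright red grip, rod and a sprung rubber-faced plate 50 mm wide, top 29 mm above the channel floor. Origin on that floor, at the unloaded plate's face; axes as the box. At rest at the box's x -70 mm; slides 24 mm along +x to a hard stop, no latch. Return spring 1 N, 3 N at full stroke; friction 0.6 N. The plate gives 6 mm on its own spring, from 2 N to 11 N.
- clamp_grip (a point): Point to hold the clamp by: the middle of the graspable part of its upright red grip, 98 mm behind the clamp's origin (-x) and 79 mm above the worktop. The grip is 18 mm along the channel, 26 mm across it, and its top is 102 mm above the worktop.
- rack: Dark wooden rack, 150 x 74 mm, 34 mm high, fixed, with four slots in a row along its x axis, 34 mm apart, each holding one spacer upright with about 1.5 mm play all round; slot floors 8 mm above the worktop. Origin at the centre of its underside.
- spacer_1: Blue plastic spacer 1 of four alike, 0.045 kg, standing upright in the rack. Lower part 14 mm thick (its x axis), 50 mm wide (y), 30 mm high; on it a light tab to hold it by, 14 mm thick, 26 mm wide (y), from 30 to 66 mm above its underside. Origin at the centre of its underside, z up. In the channel its thickness lies along the channel; it can topple if nudged.
- spacer_2: Blue plastic spacer 2 of four alike, 0.045 kg, standing upright in the rack. Lower part 14 mm thick (its x axis), 50 mm wide (y), 30 mm high; on it a light tab to hold it by, 14 mm thick, 26 mm wide (y), from 30 to 66 mm above its underside. Origin at the centre of its underside, z up. In the channel its thickness lies along the channel; it can topple if nudged.
- spacer_3: Blue plastic spacer 3 of four alike, 0.045 kg, standing upright in the rack. Lower part 14 mm thick (its x axis), 50 mm wide (y), 30 mm high; on it a light tab to hold it by, 14 mm thick, 26 mm wide (y), from 30 to 66 mm above its underside. Origin at the centre of its underside, z up. In the channel its thickness lies along the channel; it can topple if nudged.
- spacer_4: Blue plastic spacer 4 of four alike, 0.045 kg, standing upright in the rack. Lower part 14 mm thick (its x axis), 50 mm wide (y), 30 mm high; on it a light tab to hold it by, 14 mm thick, 26 mm wide (y), from 30 to 66 mm above its underside. Origin at the centre of its underside, z up. In the channel its thickness lies along the channel; it can topple if nudged.
- green_soap: Green soap bar, loose bystander at the right, 51 x 72 x 27 mm, origin at the centre of its underside; leave alone.
- label_roll: White roll of labels, loose bystander at the right, 72 mm across, 45 mm high, origin at the centre of its underside; leave alone.
- small_beaker: Small clear beaker, loose bystander behind the work, 55 mm across, 70 mm high, origin at the centre of its underside; leave alone.
Things that resemble listed ones, but are neither listed nor needed, are in the scene too. Leave any yellow look-alike of the spacer_4 alone.

How it is judged:
By the outcome, as a careful person would: the job done as asked, in the order asked, and still so for the second after the job is handed in, while the arm keeps its last pose, push and grip.
It also fails if it takes over 72 s, if anything falls off the work surface, if the arm or the gripper's body presses on something with over 40 N, if the wrist force passes 120 N, or if a joint passes its speed limit or range.

## Working session

There is one attempt and no reset: what is moved stays moved. The work goes in short steps, Python scripts to look and compute and a tool call to move; the robot and the scene stay as the last step left them, time stands still between calls to the robot, and variables do not carry over. Pictures are saved under pics/ and viewed, at most 10 in all, crops included, and the job is handed in when it is done.

Besides the shell and the picture viewer there is one more tool, called after "Request:" in YAML: its name, and indented under it one key for each argument. move_arm: Moves the arm, as the interface text tells. Its arguments: {"type":"object","properties":{"jaw":{"type":"array","items":{"type":"number"}},"dp":{"type":"array","items":{"type":"array","items":{"type":"number"}}},"turn":{"type":"array","items":{"type":"array","items":{"type":"number"}}},"force":{"type":"number"}},"required":["jaw","dp","turn"]}

```bash
ls; mkdir -p pics; cat > h.py <<'E'
import numpy as np,cv2
from rig import observe,cams,ticket
def K(n):
    c=cams.calibration(n);f=200/np.tan(np.radians(c["vertical_fov"])/2)
    return f,c["cx"],c["cy"],np.array(c["view"]),c
def w(n,u,v,d):
    f,cx,cy,V,_=K(n);u=np.asarray(u,float);v=np.asarray(v,float)
    P=np.stack([(u-cx)/f*d,-(v-cy)/f*d,-np.asarray(d,float),np.ones_like(u)],-1)
    return (P@np.linalg.inv(V).T)[...,:3]
def cloud(n,D):
    v,u=np.mgrid[0:400,0:640];return w(n,u,v,D)
def save(n,img,): cv2.imwrite("pics/"+n+".png",cv2.cvtColor(img,cv2.COLOR_RGB2BGR))
E
python3 - <<'E'
from h import *
for n in("top","side"):
    im,D=cams.get_image(n);save(n,im);np.save(n+"D.npy",D);np.save(n+"I.npy",im);print(n,{k:v for k,v in K(n)[4].items()})
    for q in ("spacer_1","clamp_grip","soap_bar","rack","end_stop","clamp","cutting_box"):
        for r in cams.mark_of(n,q)[:6]:
            print(q,round(r["p"],2),np.round(np.array(r["location"])*[640,400],1))
print(observe())
E
```

```text
pics
top {'vertical_fov': 47.99337910784081, 'cx': 325.9727459788614, 'cy': 199.35730571359102, 'view': array([[-0.01079238, -0.99993992,  0.00192073, -0.04756243],
       [ 0.97830656, -0.01016144,  0.20691306, -0.54733477],
       [-0.20688111,  0.00411215,  0.97835745, -1.47189495],
       [ 0.        ,  0.        ,  0.        ,  1.        ]])}
spacer_1 0.66 [217.7 221.3]
spacer_1 0.63 [231.9 190.6]
spacer_1 0.55 [226.9 219. ]
spacer_1 0.52 [264.4 192.6]
spacer_1 0.47 [246.7 215.4]
spacer_1 0.41 [191.2 201.5]
clamp_grip 0.43 [365.9 222.9]
soap_bar 0.86 [314.8 226.1]
soap_bar 0.52 [303.6 226.4]
rack 0.63 [228.1 216.3]
end_stop 0.64 [303.4 226. ]
clamp 0.58 [342.  224.2]
cutting_box 0.68 [317.6 225.5]
side {'vertical_fov': 49.51094908715806, 'cx': 327.75534174612204, 'cy': 200.27614618120623, 'view': array([[-0.87619479, -0.4817555 ,  0.01393992,  0.44072505],
       [ 0.27521705, -0.47638939,  0.83505014, -0.2239364 ],
       [-0.39564916,  0.73550309,  0.54999723, -1.29566054],
       [ 0.        ,  0.        ,  0.        ,  1.        ]])}
spacer_1 0.75 [241.5 295.1]
spacer_1 0.67
[... 316 characters left out ...]
8589901e+01, -1.23359683e+01]), 'qvel': array([ 0.04871804, -0.06965208,  0.03715918,  0.01038621, -0.07663044,
       -0.00366411]), 'joint_efforts': array([ 4.05613910e-04, -4.48320365e+01, -2.31455630e+01, -1.78648615e-04,
        4.69833831e-04, -3.85989352e-06]), 'position': array([0.14605626, 0.53023908, 0.23133402]), 'tool_rot': array([[-9.64090534e-01,  2.65573796e-01, -1.72962226e-05],
       [ 2.65573796e-01,  9.64090534e-01,  1.68783941e-05],
       [ 2.11575837e-05,  1.16788765e-05, -1.00000000e+00]]), 'ft_force': array([-1.03776957,  0.64002255, -0.40436495]), 'wrist_torque': array([-0.00288285,  0.01548109, -0.01311478]), 'gripper_force': 0.0, 'grip_width': 0.08567288963555171}
```

```bash
python3 - <<'E'
import cv2
a=cv2.imread("pics/top.png")[140:290,150:450];cv2.imwrite("pics/topc.png",cv2.resize(a,(800,400),interpolation=2))
E
```

```text
(no output)
```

View pics/topc.png

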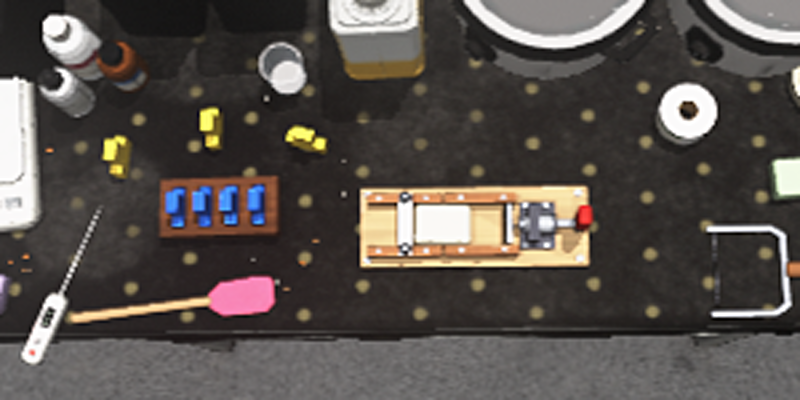

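View pics/side.png

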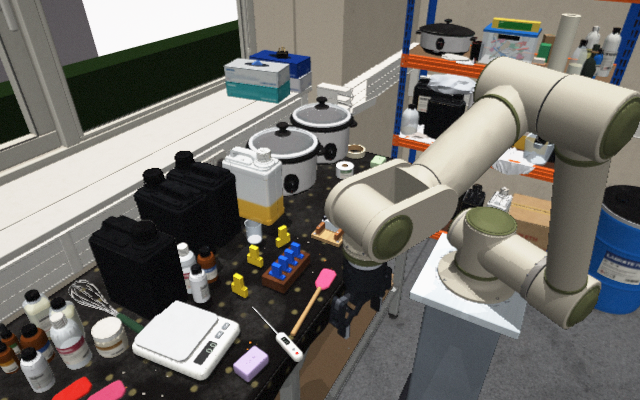

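The crop shows four blue spacers in the dark rack at full-picture px (216,218), (226,217), (235,217), (246,216). The yellow look-alikes are at about (194,198), (229,188) and (265,192), all outside the rack. The cutting box is at (328,225), with the end stop on the left (+y), the cream bar at (316,224) and the red grip at (369,221). The blue ones in the rack are the right choice.

```bash
cat > m.py <<'E'
from h import *
np.set_printoptions(precision=4,suppress=True)
def look(n="top"):
    im,D=cams.get_image(n);return im,D,cloud(n,D)
def rect(P):
    (c,s,a)=cv2.minAreaRect((P[:,:2]*1000).astype(np.float32));return np.round(c,1),np.round(s,1),round(a,1)
E
python3 - <<'E'
from m import *
im=np.load("topI.npy");D=np.load("topD.npy");P=cloud("top",D)
h=cv2.cvtColor(im,cv2.COLOR_RGB2HSV).astype(int)
H,S,V=h[...,0],h[...,1],h[...,2]
v,u=np.mgrid[0:400,0:640]
t=P[240:290,200:450].reshape(-1,3);print("table z",np.percentile(t[:,2],[5,50,95]))
blue=(abs(H-110)<12)&(S>120)&(V>60)&(u>200)&(u<260)&(v>200)&(v<235)
n,L,st,c=cv2.connectedComponentsWithStats(blue.astype(np.uint8))
for i in range(1,n):
    if st[i][4]>8:
        p=P[L==i];top=p[p[:,2]>.066];low=p[(p[:,2]<.045)&(p[:,2]>.03)];print(st[i],c[i],"top",len(top),top.mean(0),np.median(top,0),"low",len(low),low.mean(0) if len(low) else 0)
red=((H<6)|(H>174))&(S>150)&(u>355)&(u<380)&(v>205)&(v<240)
p=P[red];print("red",len(p),np.percentile(p,[5,50,95],axis=0)); t=p[p[:,2]>.095];print(t.mean(0),len(t))
R=(u>280)&(u<380)&(v>205)&(v<245)
z=P[...,2]
base=R&(z>.006)&(z<.12);print("base",base.sum(),rect(P[base]))
for vv in (224,226): print(np.c_[u[vv,284:376],(P[vv,284:376]*1000).round(0)].astype(int)[:, [0,1,2,3]].tolist())
Rk=(u>200)&(u<262)&(v>200)&(v<235);rk=Rk&(z>.022)&(z<.12);print("rack",rk.sum(),rect(P[rk]))
rk=Rk&(z>.028)&(z<.04)&~blue;print("racktop",rk.sum(),rect(P[rk]),np.median(P[rk],0))
E
```

```text
table z [-0.9097 -0.0333  0.0067]
[243 209   6  15  77] [245.8312 215.9221] top 33 [0.4786 0.2033 0.1642] [0.493  0.218  0.0752] low 30 [0.4899 0.2182 0.0368]
[212 210   8  15  86] [215.5349 216.7558] top 33 [0.485  0.3116 0.1172] [0.4941 0.3224 0.0725] low 32 [0.4908 0.3205 0.0365]
[222 210   7  15  79] [225.7468 216.557 ] top 33 [0.477  0.2669 0.1622] [0.4929 0.2876 0.0723] low 33 [0.492  0.2865 0.0369]
[232 210   7  14  78] [235.6667 216.359 ] top 31 [0.4941 0.2536 0.0735] [0.493  0.2532 0.0741] low 30 [0.4909 0.2531 0.0371]
red 50 [[ 0.4537 -0.2122  0.0049]
 [ 0.4642 -0.193   0.0989]
 [ 0.4789 -0.1836  0.1061]]
[ 0.4644 -0.1913  0.1007] 37
base 2583 (array([468.5, -66.4]), array([341.7, 130.1]), 89.3)
[[284, 472, 94, 2], [285, 469, 89, 20], [286, 470, 86, 12], [287, 470, 82, 17], [288, 470, 79, 13], [289, 470, 75, 14], [290, 470, 72, 16], [291, 470, 68, 16], [292, 470, 65, 13], [293, 469, 61, 18], [294, 470, 58, 12], [295, 470, 55, 10], [296, 470, 51, 15], [297, 471, 48, 7], [298, 469, 44, 16], [299, 465, 39, 42], [300, 465, 36, 43], [301, 464, 32, 49], [302, 465, 29, 45], [303, 
[... 2925 characters left out ...]
, 50], [351, 456, -137, 44], [352, 457, -141, 38], [353, 457, -144, 39], [354, 457, -148, 37], [355, 458, -152, 31], [356, 457, -155, 36], [357, 457, -158, 40], [358, 461, -163, 14], [359, 461, -167, 10], [360, 460, -170, 16], [361, 460, -174, 16], [362, 460, -177, 14], [363, 460, -181, 15], [364, 460, -184, 19], [365, 457, -185, 37], [366, 456, -188, 44], [367, 454, -191, 54], [368, 452, -193, 67], [369, 461, -202, 8], [370, 462, -206, -1], [371, 463, -210, -2], [372, 461, -213, 5], [373, 463, -217, -3], [374, 462, -220, 0], [375, 462, -224, 0]]
rack 959 (array([493.6, 272.4]), array([ 75.3, 152.8]), 1.4)
racktop 567 (array([493.6, 272.6]), array([ 75.3, 152.3]), 1.4) [0.4896 0.2712 0.0337]
```

```bash
cat > e.py <<'E'
from m import *
def plane(n,u,v,z):
    f,cx,cy,V,_=K(n);T=np.linalg.inv(V);d=np.stack([(u-cx)/f,-(v-cy)/f,-np.ones_like(u)],-1)@T[:3,:3].T;C=T[:3,3]
    return C+d*((z-C[2])/d[...,2])[...,None]
def proj(n,p):
    f,cx,cy,V,_=K(n);q=np.c_[p,np.ones(len(p))]@V.T
    return np.c_[cx+f*q[:,0]/-q[:,2],cy+f*q[:,1]/q[:,2]]
def boxlines(o,yaw):
    a=np.radians(yaw);ex=np.array([np.cos(a),np.sin(a),0]);ey=np.array([-np.sin(a),np.cos(a),0])
    def q(x0,x1,y0,y1,z): return np.array([o+ex*x*1e-3+ey*y*1e-3+[0,0,z*1e-3] for x,y in((x0,y0),(x1,y0),(x1,y1),(x0,y1))])
    return q
E
python3 - <<'E'
from e import *
im=np.load("topI.npy");g=im.astype(float).sum(2)
def edge(prof):  # subpixel strongest gradient
    d=np.abs(np.diff(prof));i=int(d[2:-2].argmax())+2;wd=d[i-2:i+3];return i-2+.5+(wd*np.arange(5)).sum()/wd.sum()
cols=np.arange(292,364)
far=np.array([203+edge(g[203:216,c]) for c in cols]);P=plane("top",cols.astype(float),far,.015)
k=np.polyfit(P[:,1],P[:,0],1);print("far edge x at y=-.058",np.polyval(k,-.058),"slope deg",np.degrees(np.arctan(k[0])),(P[:,0]-np.polyval(k,P[:,1])).std())
near=np.array([234+edge(g[234:246,c]) for c in cols]);P=plane("top",cols.astype(float),near,0.)
k=np.polyfit(P[:,1],P[:,0],1);print("near",np.polyval(k,-.058),np.degrees(np.arctan(k[0])),(P[:,0]-np.polyval(k,P[:,1])).std())
rows=np.arange(214,237)
for nm,c0,c1 in(("left",279,291),("right",365,378)):
    rr=[r for r in rows if nm=="left" or r>228 or r<214]
    e=np.array([c0+edge(g[r,c0:c1]) for r in rr]);P=plane("top",e,np.array(rr,float),.015)
    k=np.polyfit(P[:,0],P[:,1],1);print(nm,np.polyval(k,.465),np.median(P[:,1]),np.degrees(np.arctan(k[0])))
q=boxlines(np.array([.465,-.0255,0]),90)
s=6;u0,v0=282,205
big=cv2.resize(im[v0:v0+42,u0:u0+94],None,fx=s,fy=s,interpolation=cv2.INTER_CUBIC)[...,::-1].copy()
for a in((-180,115,-52,52,15),(-89,105,-40,-28,39),(-89,105,28,40,39),(-70,-70,-25,25,44),(49,67,-28,28,57)):
    pts=((proj("top",q(*a))-[u0,v0]+.5)*s).astype(int);cv2.polylines(big,[pts],True,(0,255,0),1)
cv2.imwrite("pics/ov.png",big)
E
```

```text
far edge x at y=-.058 0.5173027215669113 slope deg -1.0032535148569235 0.0011000040313543132
near 0.417427106215099 0.7908164724958937 0.0015993501712993714
left 0.09002658674630236 0.0899181729971435 0.30992635619080827
right -0.2057474239588252 -0.20477903724528584 -2.1155874218653556
```

View pics/ov.png

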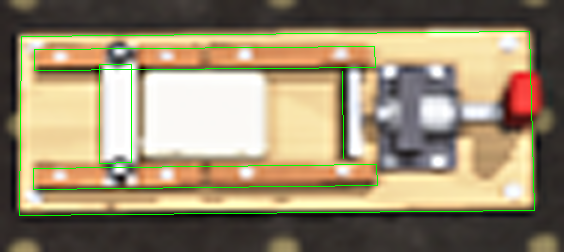

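Request:
move_arm:
  jaw: [6,6,6,6,6,6,6,6,6,6,6]
  dp:
    - [0,0,0]
    - [0,0,0]
    - [0,0,0]
    - [0,0,0]
    - [0,0,0]
    - [0,0,0]
    - [0,0,0]
    - [0,0,0]
    - [0,0,0]
    - [0,0,0]
    - [0,0,0]
  turn:
    - [0,0,0.1184]
    - [0,0,0.1184]
    - [0,0,0.1184]
    - [0,0,0.1184]
    - [0,0,0.1184]
    - [0,0,0.1184]
    - [0,0,0.1184]
    - [0,0,0.1184]
    - [0,0,0.1184]
    - [0,0,0.1184]
    - [0,0,0.1184]
  force: 40

```text
time_s: 1.72
position: [0.1461, 0.5302, 0.2313]
tool_rot: [[0.006, 1.0, 0.0], [1.0, -0.006, 0.0], [0.0, 0.0, -1.0]]
ft_force: [1.2, -0.4, -0.1]
grip_width: 0.0595
gripper_force: 0.0
```

Request:
move_arm:
  jaw: [6,6,6,6,6,6,6,6,6,6,6,6]
  dp:
    - [-2.59,2.88,0]
    - [-2.59,2.88,0]
    - [-2.59,2.88,0]
    - [-2.59,2.88,0]
    - [-2.59,2.88,0]
    - [-2.59,2.88,0]
    - [-2.59,2.88,0]
    - [-2.59,2.88,0]
    - [-2.59,2.88,0]
    - [-2.59,2.88,0]
    - [-2.59,2.88,0]
    - [-2.59,2.88,0]
  turn:
    - [0,0,0]
    - [0,0,0]
    - [0,0,0]
    - [0,0,0]
    - [0,0,0]
    - [0,0,0]
    - [0,0,0]
    - [0,0,0]
    - [0,0,0]
    - [0,0,0]
    - [0,0,0]
    - [0,0,0]

```text
time_s: 2.72
position: [0.4927, 0.2177, 0.2315]
tool_rot: [[0.001, 1.0, 0.0], [1.0, -0.001, 0.0], [0.0, 0.0, -1.0]]
ft_force: [0.2, 0.6, 0.2]
grip_width: 0.0601
gripper_force: 0.0
```

Request:
move_arm:
  jaw: [6,6,6,6,6,6,6,2,2,2,2,2]
  dp:
    - [0.1,0,3.8]
    - [0,0,3.8]
    - [0,0,3.8]
    - [0,0,3.6]
    - [0,0,2.8]
    - [0,0,1.0]
    - [0,0,0]
    - [0,0,0]
    - [0,0,0]
    - [0,0,0]
    - [0,0,0]
    - [0,0,0]
  turn:
    - [0,0,0]
    - [0,0,0]
    - [0,0,0]
    - [0,0,0]
    - [0,0,0]
    - [0,0,0]
    - [0,0,0]
    - [0,0,0]
    - [0,0,0]
    - [0,0,0]
    - [0,0,0]
    - [0,0,0]

```text
time_s: 3.72
position: [0.4941, 0.2207, 0.0457]
tool_rot: [[0.0, 1.0, 0.008], [1.0, -0.0, 0.001], [0.001, 0.008, -1.0]]
ft_force: [4.1, 1.0, 5.6]
grip_width: 0.025
gripper_force: 44.5
```

```bash
python3 - <<'E'
from m import *
im,D=cams.get_image("side");np.save("s1D.npy",D)
cv2.imwrite("pics/s1.png",cv2.resize(im[200:320,200:360],None,fx=4.8,fy=4.8,interpolation=2)[...,::-1])
E
```

```text
(no output)
```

View pics/s1.png

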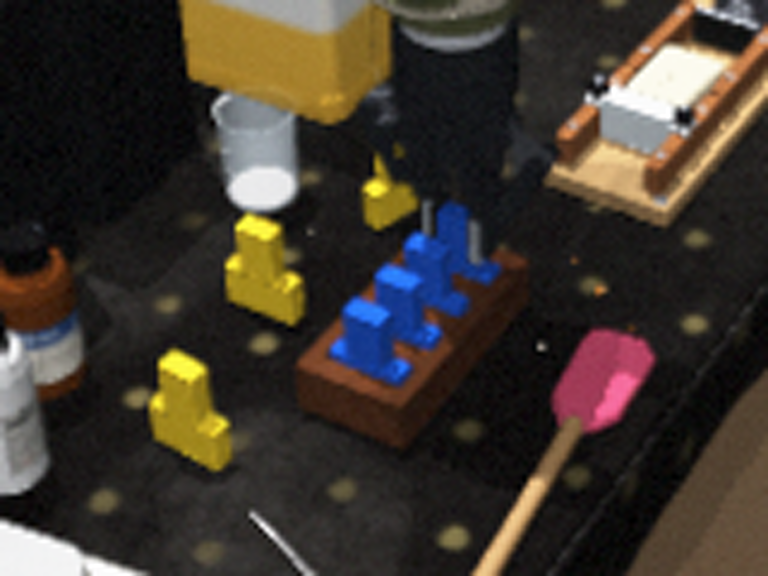

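Request:
move_arm:
  jaw: [2,2,2,2,2,2,2,2,2,2,2,2]
  dp:
    - [0,0,-1.5]
    - [0,0,-3.5]
    - [0,0,-4.0]
    - [-2,-0.2,-1]
    - [-3.8,-0.4,0]
    - [-3.8,-0.4,0]
    - [-3.8,-0.4,0]
    - [-3.8,-0.4,0]
    - [-3.8,-0.4,0]
    - [-3.8,-0.4,0]
    - [-2.5,-0.2,0]
    - [-1.4,0,0]
  turn:
    - [0,0,0]
    - [0,0,0]
    - [0,0,0]
    - [0,0,0]
    - [0,0,0]
    - [0,0,0]
    - [0,0,0]
    - [0,0,0]
    - [0,0,0]
    - [0,0,0]
    - [0,0,0]
    - [0,0,0]

```text
time_s: 4.77
position: [0.4631, -0.0694, 0.1445]
tool_rot: [[0.003, 1.0, 0.002], [1.0, -0.003, -0.001], [-0.001, 0.002, -1.0]]
ft_force: [0.3, 0.7, -0.6]
grip_width: 0.0252
gripper_force: 44.0
```

```bash
python3 - <<'E'
from e import *
s=observe();print(s["position"],s["tool_rot"],s["ft_force"])
im,D=cams.get_image("side");im2,_=cams.get_image("top")
a=cv2.resize(im[190:270,290:420],(780,480),interpolation=2)
s=observe();p=s["position"]
cv2.imwrite("pics/s2.png",a[...,::-1])
E
```

```text
[ 0.4631 -0.0694  0.1445] [[ 0.003   1.      0.0016]
 [ 1.     -0.003  -0.0011]
 [-0.0011  0.0016 -1.    ]] [ 0.3092  0.6973 -0.6038]
```

View pics/s2.png

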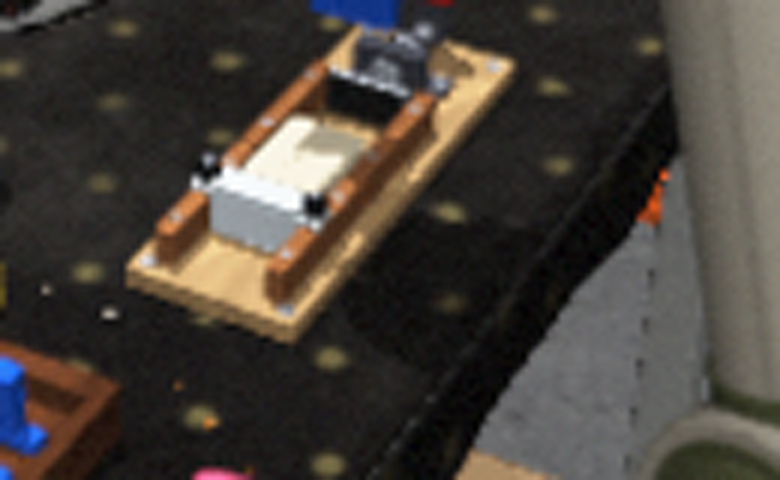

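The side crop shows the held blue spacer at (355,10) above the channel. The bar, end stop and black plate are clear and undisturbed.

```bash
cat >> e.py <<'E'
def bluecl(n,x=(.42,.52),y=(-.15,.08),z=(.02,.25)):
    im,D,P=look(n);h=cv2.cvtColor(im,cv2.COLOR_RGB2HSV).astype(int)
    m=(abs(h[...,0]-110)<14)&(h[...,1]>110)&(h[...,2]>40)
    for i,(a,b) in enumerate((x,y,z)): m&=(P[...,i]>a)&(P[...,i]<b)
    return im,P,m
E
python3 - <<'E'
from e import *
im,P,m=bluecl("side")
p=P[m];print(len(p),np.percentile(p,[2,10,50,90,98],axis=0))
v,u=np.nonzero(m);print(u.min(),u.max(),v.min(),v.max())
print(observe()["position"])
E
```

```text
195 [[ 0.4389 -0.0737  0.1099]
 [ 0.4422 -0.0688  0.1156]
 [ 0.4621 -0.0633  0.1352]
 [ 0.478  -0.0591  0.1709]
 [ 0.4862 -0.0565  0.1739]]
341 356 174 194
[ 0.4634 -0.0673  0.1441]
```

Request:
move_arm:
  jaw: [2,2,2,2,2,2,2]
  dp:
    - [0,0.27,3.0]
    - [0,0,3.0]
    - [0,0,1.5]
    - [0,0,0.8]
    - [0,0,0.6]
    - [0,0,0.2]
    - [0,0,0]
  turn:
    - [0,0,0]
    - [0,0,0]
    - [0,0,0]
    - [0,0,0]
    - [0,0,0]
    - [0,0,0]
    - [0,0,0]

```text
time_s: 5.5
position: [0.4665, -0.0664, 0.0529]
tool_rot: [[-0.0, 1.0, 0.001], [1.0, 0.0, -0.0], [-0.0, 0.001, -1.0]]
ft_force: [-0.1, -0.5, 0.6]
grip_width: 0.0251
gripper_force: 43.9
```

Request:
move_arm:
  jaw: [2,2,2,2,2,2,2]
  dp:
    - [0.3,0,0]
    - [0.3,0,0]
    - [0.3,0,0]
    - [0.1,0,0]
    - [0.1,0,0]
    - [0,0,0]
    - [0,0,0]
  turn:
    - [0,0,0]
    - [0,0,0]
    - [0,0,0]
    - [0,0,0]
    - [0,0,0]
    - [0,0,0]
    - [0,0,0]

```text
time_s: 6.08
position: [0.4664, -0.0562, 0.0526]
tool_rot: [[0.0, 1.0, 0.001], [1.0, -0.0, -0.001], [-0.001, 0.001, -1.0]]
ft_force: [0.4, -4.8, 2.1]
grip_width: 0.0253
gripper_force: 44.2
```

Request:
move_arm:
  jaw: [2,2,2]
  dp:
    - [0.15,0,0]
    - [0,0,0]
    - [0,0,0]
  turn:
    - [0,0,0]
    - [0,0,0]
    - [0,0,0]

```text
time_s: 6.33
position: [0.4663, -0.0554, 0.0526]
tool_rot: [[-0.0, 1.0, 0.0], [1.0, 0.0, -0.002], [-0.002, 0.0, -1.0]]
ft_force: [-2.5, -10.1, 3.3]
grip_width: 0.0253
gripper_force: 44.2
```

Request:
move_arm:
  jaw: [2,2,3.2,4,5,5,5,5,5,5]
  dp:
    - [-0.2,0,0]
    - [0,0,0]
    - [0,0,0]
    - [0,0,0]
    - [0,0,0]
    - [0,0,-2]
    - [0,0,-3.5]
    - [0,0,-4]
    - [4.1,0.4,0]
    - [4.1,0.4,0]
  turn:
    - [0,0,0]
    - [0,0,0]
    - [0,0,0]
    - [0,0,0]
    - [0,0,0]
    - [0,0,0]
    - [0,0,0]
    - [0,0,0]
    - [0,0,0]
    - [0,0,0]

```text
time_s: 7.17
position: [0.4753, 0.0255, 0.1494]
tool_rot: [[0.005, 1.0, 0.005], [1.0, -0.005, -0.001], [-0.001, 0.005, -1.0]]
ft_force: [1.0, -0.7, -1.0]
grip_width: 0.0501
gripper_force: 0.0
```

Request:
move_arm:
  jaw: [6,6,6,6,6,6,6,6,6]
  dp:
    - [4.1,0.4,0]
    - [4.1,0.4,0]
    - [4.1,0.4,0]
    - [4.1,0.4,0]
    - [3.5,0.4,0]
    - [2,0,0]
    - [0,0,0]
    - [0,0,0]
    - [0,0,0]
  turn:
    - [0,0,0]
    - [0,0,0]
    - [0,0,0]
    - [0,0,0]
    - [0,0,0]
    - [0,0,0]
    - [0,0,0]
    - [0,0,0]
    - [0,0,0]

```text
time_s: 7.92
position: [0.494, 0.2442, 0.1471]
tool_rot: [[0.001, 1.0, -0.001], [1.0, -0.001, -0.0], [-0.0, -0.001, -1.0]]
ft_force: [-0.4, -0.9, -0.0]
grip_width: 0.0601
gripper_force: 0.0
```

```bash
cat >> e.py <<'E'
def tri(name):
    im,P,m=bluecl("top");h=None
    cv2.imwrite("pics/"+name+".png",cv2.resize(im[205:247,282:376],None,fx=8,fy=8,interpolation=cv2.INTER_CUBIC)[...,::-1])
    n,L,st,c=cv2.connectedComponentsWithStats(m.astype(np.uint8))
    for i in range(1,n):
        if st[i][4]>5:p=P[L==i];print(st[i],c[i],np.percentile(p,[10,50,90],axis=0).tolist())
    g=im.astype(float).sum(2)[222:230].mean(0);print(dict(zip(range(300,345),g[300:345].astype(int).tolist())))
E
python3 - <<'E'
from e import *
tri("t1");print(observe()["position"])
E
```

```text
[326 216   4  16  61] [327.5246 223.623 ] [[0.4445305765617015, -0.06255939073093673, 0.04149464208156117], [0.4589198598254794, -0.059022509589135484, 0.07303322593205186], [0.4848816930971327, -0.052444203223134915, 0.08421304394104201]]
{300: 758, 301: 751, 302: 751, 303: 757, 304: 625, 305: 642, 306: 754, 307: 748, 308: 746, 309: 746, 310: 746, 311: 746, 312: 746, 313: 745, 314: 745, 315: 745, 316: 745, 317: 745, 318: 746, 319: 745, 320: 746, 321: 746, 322: 747, 323: 754, 324: 716, 325: 432, 326: 346, 327: 383, 328: 370, 329: 409, 330: 583, 331: 592, 332: 593, 333: 597, 334: 624, 335: 642, 336: 647, 337: 570, 338: 322, 339: 118, 340: 667, 341: 724, 342: 515, 343: 430, 344: 380}
[0.4942 0.2438 0.1472]
```

View pics/t1.png

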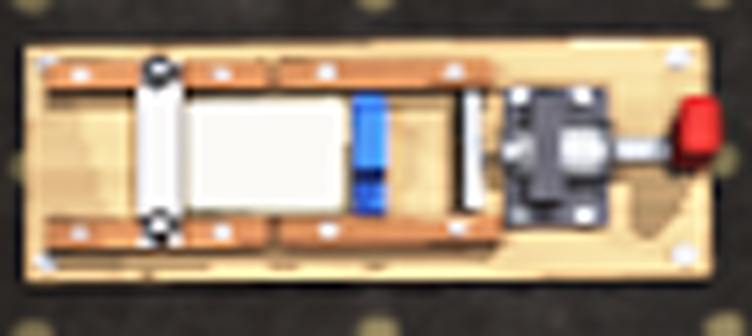

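The top crop shows spacer 1 upright against the bar at (370,155), the bar at the stop, and about 30 mm left to the plate at x≈459. Next is spacer 2.

Request:
move_arm:
  jaw: [6,6,6,6,6,2,2,2,2,2]
  dp:
    - [1.1,0,2]
    - [0,0,3.5]
    - [0,0,3.0]
    - [0,0,1.65]
    - [0,0,0]
    - [0,0,0]
    - [0,0,0]
    - [0,0,0]
    - [0,0,0]
    - [0,0,0]
  turn:
    - [0,0,0]
    - [0,0,0]
    - [0,0,0]
    - [0,0,0]
    - [0,0,0]
    - [0,0,0]
    - [0,0,0]
    - [0,0,0]
    - [0,0,0]
    - [0,0,0]

```text
time_s: 8.8
position: [0.4952, 0.2558, 0.0475]
tool_rot: [[0.0, 1.0, 0.003], [1.0, -0.0, 0.0], [0.0, 0.003, -1.0]]
ft_force: [0.4, -1.6, 7.3]
grip_width: 0.0251
gripper_force: 41.3
```

Request:
move_arm:
  jaw: [2,2,2,2,2,2,2,2,2,2,2,2]
  dp:
    - [0,0,-1.5]
    - [0,0,-3.5]
    - [0,0,-4.0]
    - [-2,-0.2,-1]
    - [-4.1,-0.4,0]
    - [-4.1,-0.4,0]
    - [-4.1,-0.4,0]
    - [-4.1,-0.4,0]
    - [-4.1,-0.3,0]
    - [-4.1,-0.3,0]
    - [-4.1,-0.2,0]
    - [-3,-0.2,0]
  turn:
    - [0,0,0]
    - [0,0,0]
    - [0,0,0]
    - [0,0,0]
    - [0,0,0]
    - [0,0,0]
    - [0,0,0]
    - [0,0,0]
    - [0,0,0]
    - [0,0,0]
    - [0,0,0]
    - [0,0,0]

```text
time_s: 9.8
position: [0.4658, -0.0841, 0.1466]
tool_rot: [[0.002, 1.0, 0.001], [1.0, -0.002, -0.001], [-0.001, 0.001, -1.0]]
ft_force: [0.5, -0.1, -0.4]
grip_width: 0.0251
gripper_force: 40.8
```

Request:
move_arm:
  jaw: [2,2,2]
  dp:
    - [0,0,0]
    - [0,0,0]
    - [0,0,0]
  turn:
    - [0,0,0]
    - [0,0,0]
    - [0,0,0]

```text
time_s: 10.05
position: [0.466, -0.0808, 0.1462]
tool_rot: [[0.001, 1.0, 0.0], [1.0, -0.001, 0.0], [0.0, 0.0, -1.0]]
ft_force: [-0.4, 0.8, 0.2]
grip_width: 0.0252
gripper_force: 40.8
```

Request:
move_arm:
  jaw: [2,2,2,2,2,2,2]
  dp:
    - [0.25,0,3.0]
    - [0,0,3.0]
    - [0,0,1.5]
    - [0,0,0.8]
    - [0,0,0.6]
    - [0,0,0.25]
    - [0,0,0]
  turn:
    - [0,0,0]
    - [0,0,0]
    - [0,0,0]
    - [0,0,0]
    - [0,0,0]
    - [0,0,0]
    - [0,0,0]

```text
time_s: 10.63
position: [0.4665, -0.0783, 0.0549]
tool_rot: [[-0.0, 1.0, 0.001], [1.0, 0.0, -0.0], [-0.0, 0.001, -1.0]]
ft_force: [0.2, 0.8, 0.7]
grip_width: 0.0252
gripper_force: 40.8
```

Request:
move_arm:
  jaw: [2,2,2,2]
  dp:
    - [0.3,0,0]
    - [0.3,0,0]
    - [0,0,0]
    - [0,0,0]
  turn:
    - [0,0,0]
    - [0,0,0]
    - [0,0,0]
    - [0,0,0]

```text
time_s: 10.97
position: [0.4664, -0.0726, 0.0548]
tool_rot: [[0.0, 1.0, 0.001], [1.0, -0.0, -0.0], [-0.0, 0.001, -1.0]]
ft_force: [1.0, -1.0, 1.4]
grip_width: 0.0253
gripper_force: 41.4
```

Request:
move_arm:
  jaw: [2,2,2,2]
  dp:
    - [0.2,0,0]
    - [0.15,0,0]
    - [0,0,0]
    - [0,0,0]
  turn:
    - [0,0,0]
    - [0,0,0]
    - [0,0,0]
    - [0,0,0]

```text
time_s: 11.3
position: [0.4666, -0.0708, 0.0548]
tool_rot: [[-0.0, 1.0, 0.001], [1.0, 0.0, -0.003], [-0.003, 0.001, -1.0]]
ft_force: [-2.3, -11.0, 2.0]
grip_width: 0.0252
gripper_force: 43.2
```

Request:
move_arm:
  jaw: [2,2,3.2,4,5,5,5,5,5,5,5,5]
  dp:
    - [-0.22,0,0]
    - [0,0,0]
    - [0,0,0]
    - [0,0,0]
    - [0,0,0]
    - [0,0,-2]
    - [0,0,-3.5]
    - [-1,0,-4]
    - [-4.1,0,-0.5]
    - [-4.1,0,0]
    - [-2.85,0,0]
    - [0,0,0]
  turn:
    - [0,0,0]
    - [0,0,0]
    - [0,0,0]
    - [0,0,0]
    - [0,0,0]
    - [0,0,0]
    - [0,0,0]
    - [0,0,0]
    - [0,0,0]
    - [0,0,0]
    - [0,0,0]
    - [0,0,0]

```text
time_s: 12.3
position: [0.4662, -0.1964, 0.1543]
tool_rot: [[0.004, 1.0, 0.001], [1.0, -0.004, -0.002], [-0.002, 0.001, -1.0]]
ft_force: [-0.4, 0.6, -0.9]
grip_width: 0.0501
gripper_force: 0.0
```

Request:
move_arm:
  jaw: [5,5,5]
  dp:
    - [0,0,0]
    - [0,0,0]
    - [0,0,0]
  turn:
    - [0,0,0]
    - [0,0,0]
    - [0,0,0]

```text
time_s: 12.55
position: [0.466, -0.1907, 0.1542]
tool_rot: [[-0.001, 1.0, -0.001], [1.0, 0.001, 0.001], [0.001, -0.001, -1.0]]
ft_force: [-0.1, 0.4, -0.2]
grip_width: 0.05
gripper_force: 0.0
```

```bash
python3 - <<'E'
from e import *
print(observe()["position"])
im,D=cams.get_image("side");im2,D2=cams.get_image("top")
a=cv2.resize(im[185:265,300:420],(600,400),interpolation=2);b=cv2.resize(im2[205:247,282:376],(600,190),interpolation=2)
cv2.imwrite("pics/s3.png",np.vstack([a,b])[...,::-1])
E
```

```text
[ 0.466  -0.1907  0.1542]
```

View pics/s3.png

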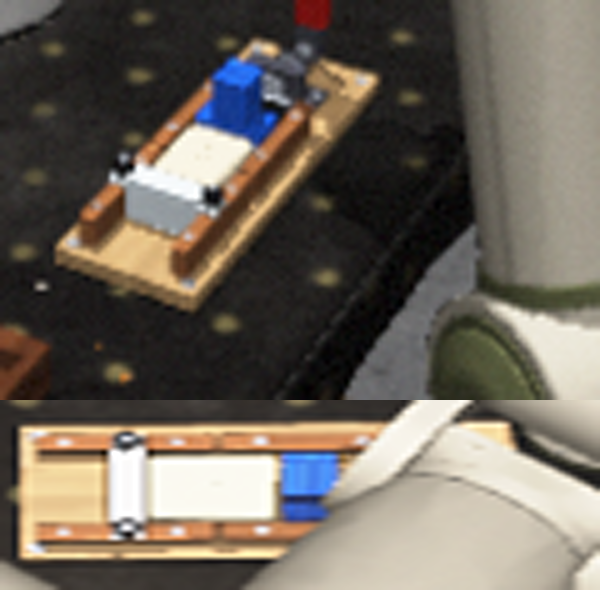

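Both spacers stand upright together against the bar (side crop (237,100), top crop (310,485)). I'll grip the clamp and test whether it bites.

Request:
move_arm:
  jaw: [5,5,5,5,5,2,2,2,2,2]
  dp:
    - [-0.18,0,2.5]
    - [0,0,3]
    - [0,0,2.5]
    - [0,0,1.35]
    - [0,0,0]
    - [0,0,0]
    - [0,0,0]
    - [0,0,0]
    - [0,0,0]
    - [0,0,0]
  turn:
    - [0,0,0]
    - [0,0,0]
    - [0,0,0]
    - [0,0,0]
    - [0,0,0]
    - [0,0,0]
    - [0,0,0]
    - [0,0,0]
    - [0,0,0]
    - [0,0,0]

```text
time_s: 13.48
position: [0.468, -0.1938, 0.0622]
tool_rot: [[-0.0, 1.0, 0.005], [1.0, 0.0, -0.002], [-0.002, 0.005, -1.0]]
ft_force: [10.7, 2.8, -4.3]
grip_width: 0.0258
gripper_force: 45.8
```

Request:
move_arm:
  jaw: [2,2,2,2,2]
  dp:
    - [0.5,0,0]
    - [0.5,0,0]
    - [0.2,0,0]
    - [0,0,0]
    - [0,0,0]
  turn:
    - [0,0,0]
    - [0,0,0]
    - [0,0,0]
    - [0,0,0]
    - [0,0,0]

```text
time_s: 13.9
position: [0.468, -0.1823, 0.0622]
tool_rot: [[-0.0, 1.0, 0.005], [1.0, 0.0, -0.003], [-0.003, 0.005, -1.0]]
ft_force: [9.6, -1.1, -6.0]
grip_width: 0.0252
gripper_force: 45.7
```

Request:
move_arm:
  jaw: [2,2,2,2]
  dp:
    - [0.3,0.2,0]
    - [0,0,-0.1]
    - [0,0,0]
    - [0,0,0]
  turn:
    - [0,0,0]
    - [0,0,0]
    - [0,0,0]
    - [0,0,0]

```text
time_s: 14.23
position: [0.4681, -0.1787, 0.0622]
tool_rot: [[-0.0, 1.0, 0.0], [1.0, 0.0, -0.0], [-0.0, 0.0, -1.0]]
ft_force: [-0.9, -1.6, -4.2]
grip_width: 0.0254
gripper_force: 45.7
```

Request:
move_arm:
  jaw: [2,2,2]
  dp:
    - [0.2,0,0]
    - [0,0,0]
    - [0,0,0]
  turn:
    - [0,0,0]
    - [0,0,0]
    - [0,0,0]

```text
time_s: 14.48
position: [0.468, -0.1767, 0.0621]
tool_rot: [[0.0, 1.0, 0.0], [1.0, -0.0, -0.0], [-0.0, 0.0, -1.0]]
ft_force: [-2.5, -2.4, -1.6]
grip_width: 0.0256
gripper_force: 46.1
```

Request:
move_arm:
  jaw: [2,2,2]
  dp:
    - [0.2,0,0]
    - [0,0,0]
    - [0,0,0]
  turn:
    - [0,0,0]
    - [0,0,0]
    - [0,0,0]

```text
time_s: 14.73
position: [0.4681, -0.1753, 0.0622]
tool_rot: [[0.0, 1.0, 0.0], [1.0, -0.0, -0.001], [-0.001, 0.0, -1.0]]
ft_force: [-3.7, -6.3, -1.9]
grip_width: 0.0256
gripper_force: 46.2
```

Request:
move_arm:
  jaw: [2,2,2]
  dp:
    - [0.15,0,0]
    - [0,0,0]
    - [0,0,0]
  turn:
    - [0,0,0]
    - [0,0,0]
    - [0,0,0]

```text
time_s: 14.98
position: [0.4681, -0.1741, 0.0621]
tool_rot: [[0.0, 1.0, 0.0], [1.0, -0.0, -0.002], [-0.002, 0.0, -1.0]]
ft_force: [-3.9, -8.5, -1.3]
grip_width: 0.0259
gripper_force: 46.1
```

Request:
move_arm:
  jaw: [2,2,2]
  dp:
    - [0.15,0,0]
    - [0,0,0]
    - [0,0,0]
  turn:
    - [0,0,0]
    - [0,0,0]
    - [0,0,0]

```text
time_s: 15.23
position: [0.4681, -0.1729, 0.0622]
tool_rot: [[0.0, 1.0, 0.0], [1.0, -0.0, -0.002], [-0.002, 0.0, -1.0]]
ft_force: [-3.5, -9.3, -2.5]
grip_width: 0.0257
gripper_force: 46.1
```

Request:
move_arm:
  jaw: [2,2,2]
  dp:
    - [0.15,0,0]
    - [0,0,0]
    - [0,0,0]
  turn:
    - [0,0,0]
    - [0,0,0]
    - [0,0,0]

```text
time_s: 15.48
position: [0.4681, -0.1717, 0.0622]
tool_rot: [[0.0, 1.0, 0.0], [1.0, -0.0, -0.003], [-0.003, 0.0, -1.0]]
ft_force: [-6.1, -10.6, -3.3]
grip_width: 0.0257
gripper_force: 46.0
```

Request:
move_arm:
  jaw: [2,2,2]
  dp:
    - [0.15,0,0]
    - [0,0,0]
    - [0,0,0]
  turn:
    - [0,0,0]
    - [0,0,0]
    - [0,0,0]

```text
time_s: 15.73
position: [0.4681, -0.1706, 0.0622]
tool_rot: [[0.0, 1.0, 0.0], [1.0, -0.0, -0.003], [-0.003, 0.0, -1.0]]
ft_force: [-5.6, -12.8, -2.7]
grip_width: 0.0256
gripper_force: 45.9
```

Request:
move_arm:
  jaw: [2,2,2]
  dp:
    - [0.15,0,0]
    - [0,0,0]
    - [0,0,0]
  turn:
    - [0,0,0]
    - [0,0,0]
    - [0,0,0]

```text
time_s: 15.98
position: [0.4681, -0.1704, 0.0622]
tool_rot: [[0.0, 1.0, 0.0], [1.0, -0.0, -0.006], [-0.006, 0.0, -1.0]]
ft_force: [-6.9, -21.2, -4.6]
grip_width: 0.0257
gripper_force: 45.7
```

The clamp hits its hard stop before biting firmly (force jumps at 23.4 mm of stroke), so a third spacer is needed. I'll retract fully, release and fetch spacer 3.

Request:
move_arm:
  jaw: [2,2,2,2,2,3.5,5,5,5,5,5,5]
  dp:
    - [-0.8,0,0]
    - [-0.9,0,0]
    - [-0.8,0,0]
    - [-0.2,0,0]
    - [0,0,0]
    - [0,0,0]
    - [0,0,0]
    - [0,0,0]
    - [0,0,-2.5]
    - [0,0,-3.5]
    - [0,0,-3.3]
    - [0,0,0]
  turn:
    - [0,0,0]
    - [0,0,0]
    - [0,0,0]
    - [0,0,0]
    - [0,0,0]
    - [0,0,0]
    - [0,0,0]
    - [0,0,0]
    - [0,0,0]
    - [0,0,0]
    - [0,0,0]
    - [0,0,0]

```text
time_s: 16.98
position: [0.4704, -0.1956, 0.1606]
tool_rot: [[0.0, 1.0, 0.009], [1.0, -0.0, -0.006], [-0.006, 0.009, -1.0]]
ft_force: [0.5, -0.5, 0.1]
grip_width: 0.0498
gripper_force: 0.0
```

Request:
move_arm:
  jaw: [6,6,6,6,6,6,6,6,6,6,6,6]
  dp:
    - [4.1,0.1,0]
    - [4.1,0.2,0]
    - [4.1,0.2,0]
    - [4.1,0.2,0]
    - [4.1,0.3,0]
    - [4.1,0.3,0]
    - [4.1,0.3,0]
    - [4.1,0.3,0]
    - [4.1,0.3,0]
    - [4.1,0.3,0]
    - [4.1,0.2,0]
    - [2.5,0,0]
  turn:
    - [0,0,0]
    - [0,0,0]
    - [0,0,0]
    - [0,0,0]
    - [0,0,0]
    - [0,0,0]
    - [0,0,0]
    - [0,0,0]
    - [0,0,0]
    - [0,0,0]
    - [0,0,0]
    - [0,0,0]

```text
time_s: 17.98
position: [0.4949, 0.2855, 0.1544]
tool_rot: [[-0.002, 1.0, 0.0], [1.0, 0.002, 0.001], [0.001, 0.0, -1.0]]
ft_force: [-0.3, -0.1, -0.2]
grip_width: 0.0601
gripper_force: 0.0
```

Request:
move_arm:
  jaw: [6,6,6]
  dp:
    - [0,0,0]
    - [0,0,0]
    - [0,0,0]
  turn:
    - [0,0,0]
    - [0,0,0]
    - [0,0,0]

```text
time_s: 18.23
position: [0.4952, 0.2813, 0.1544]
tool_rot: [[0.001, 1.0, -0.0], [1.0, -0.001, -0.0], [-0.0, -0.0, -1.0]]
ft_force: [0.2, -0.6, 0.5]
grip_width: 0.06
gripper_force: 0.0
```

```bash
python3 - <<'E'
from e import *
tri("t2");print(observe()["position"],observe()["tool_rot"])
E
```

```text
[326 216   8  16 123] [329.4553 223.6829] [[0.44349553453350116, -0.07557244828341773, 0.04134034362563401], [0.4588975742459962, -0.06309800354897166, 0.07472386131602704], [0.4848407328754317, -0.052650349187037974, 0.0842455826065502]]
{300: 758, 301: 750, 302: 750, 303: 757, 304: 625, 305: 643, 306: 754, 307: 748, 308: 746, 309: 746, 310: 745, 311: 745, 312: 745, 313: 745, 314: 745, 315: 745, 316: 745, 317: 745, 318: 745, 319: 745, 320: 746, 321: 746, 322: 747, 323: 754, 324: 711, 325: 424, 326: 324, 327: 376, 328: 379, 329: 320, 330: 327, 331: 376, 332: 370, 333: 405, 334: 563, 335: 593, 336: 600, 337: 509, 338: 284, 339: 122, 340: 667, 341: 726, 342: 527, 343: 429, 344: 379}
[0.4953 0.2809 0.1546] [[ 0.0014  1.     -0.0004]
 [ 1.     -0.0014 -0.0003]
 [-0.0003 -0.0004 -1.    ]]
```

View pics/t2.png

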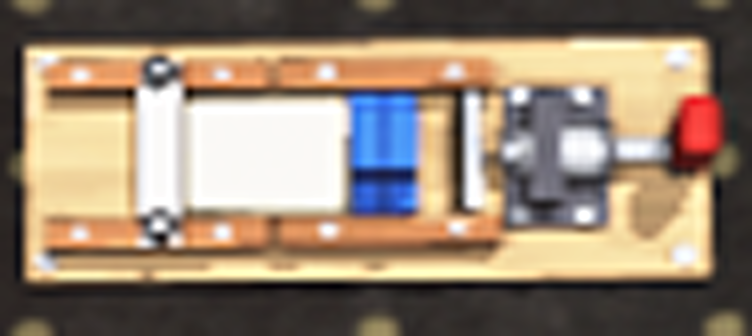

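Two spacers stand at crop (383,150), the plate is back at 459, and about 18 mm remains free for spacer 3.

Request:
move_arm:
  jaw: [6,6,6,6,6,2,2,2,2,2]
  dp:
    - [0.75,0,2]
    - [0,0,4]
    - [0,0,3.0]
    - [0,0,1.7]
    - [0,0,0]
    - [0,0,0]
    - [0,0,0]
    - [0,0,0]
    - [0,0,0]
    - [0,0,0]
  turn:
    - [0,0,0]
    - [0,0,0]
    - [0,0,0]
    - [0,0,0]
    - [0,0,0]
    - [0,0,0]
    - [0,0,0]
    - [0,0,0]
    - [0,0,0]
    - [0,0,0]

```text
time_s: 19.12
position: [0.4959, 0.2893, 0.0496]
tool_rot: [[0.0, 1.0, 0.003], [1.0, -0.0, 0.001], [0.001, 0.003, -1.0]]
ft_force: [-1.9, -1.4, 5.5]
grip_width: 0.0252
gripper_force: 41.2
```

Request:
move_arm:
  jaw: [2,2,2,2,2,2,2,2,2,2,2,2]
  dp:
    - [0,0,-1.5]
    - [0,0,-3.5]
    - [0,0,-4.0]
    - [-2,-0.2,-0.5]
    - [-4.1,-0.4,0]
    - [-4.1,-0.4,0]
    - [-4.1,-0.4,0]
    - [-4.1,-0.4,0]
    - [-4.1,-0.3,0]
    - [-4.1,-0.3,0]
    - [-4.1,-0.2,0]
    - [-4.1,-0.2,0]
  turn:
    - [0,0,0]
    - [0,0,0]
    - [0,0,0]
    - [0,0,0]
    - [0,0,0]
    - [0,0,0]
    - [0,0,0]
    - [0,0,0]
    - [0,0,0]
    - [0,0,0]
    - [0,0,0]
    - [0,0,0]

```text
time_s: 20.12
position: [0.4668, -0.0607, 0.1438]
tool_rot: [[0.0, 1.0, 0.002], [1.0, -0.0, -0.001], [-0.001, 0.002, -1.0]]
ft_force: [0.1, -0.2, 0.1]
grip_width: 0.0251
gripper_force: 40.3
```

Request:
move_arm:
  jaw: [2,2,2,2]
  dp:
    - [-2,0,0]
    - [-0.5,0,0]
    - [0,0,0]
    - [0,0,0]
  turn:
    - [0,0,0]
    - [0,0,0]
    - [0,0,0]
    - [0,0,0]

```text
time_s: 20.45
position: [0.4671, -0.083, 0.1432]
tool_rot: [[0.0, 1.0, 0.001], [1.0, -0.0, 0.0], [0.0, 0.001, -1.0]]
ft_force: [-0.5, 0.4, -0.7]
grip_width: 0.0253
gripper_force: 40.3
```

```bash
python3 - <<'E'
from e import *
np.set_printoptions(precision=4,suppress=True)
im,P,m=bluecl("side",z=(.095,.25))
p=P[m];print(len(p),np.percentile(p,[2,10,50,90,98],axis=0));print(observe()["position"])
im,P,m=bluecl("side",z=(.02,.095));p=P[m];print(len(p),np.percentile(p,[2,10,50,90,98],axis=0))
E
```

```text
193 [[ 0.4411 -0.0889  0.1051]
 [ 0.446  -0.084   0.1098]
 [ 0.4657 -0.0775  0.1305]
 [ 0.4824 -0.0742  0.1646]
 [ 0.4885 -0.0718  0.1696]]
[ 0.4671 -0.0825  0.1431]
164 [[ 0.4413 -0.0945  0.038 ]
 [ 0.4467 -0.0753  0.0437]
 [ 0.4597 -0.0564  0.0596]
 [ 0.4763 -0.0487  0.0809]
 [ 0.4859 -0.0464  0.0824]]
```

Request:
move_arm:
  jaw: [2,2,2,2,2,2]
  dp:
    - [-0.45,0,1.5]
    - [0,0,2]
    - [0,0,1]
    - [0,0,0]
    - [0,0,0]
    - [0,0,0]
  turn:
    - [0,0,0]
    - [0,0,0]
    - [0,0,0]
    - [0,0,0]
    - [0,0,0]
    - [0,0,0]

```text
time_s: 21.05
position: [0.4676, -0.0877, 0.0986]
tool_rot: [[-0.001, 1.0, 0.001], [1.0, 0.001, -0.0], [-0.0, 0.001, -1.0]]
ft_force: [0.1, 0.5, -0.0]
grip_width: 0.0252
gripper_force: 40.3
```

```bash
python3 - <<'E'
from e import *
print(observe()["position"])
im,D=cams.get_image("side")
cv2.imwrite("pics/s4.png",cv2.resize(im[180:240,325:405],(800,600),interpolation=2)[...,::-1])
E
```

```text
[ 0.4676 -0.0877  0.0986]
```

View pics/s4.png

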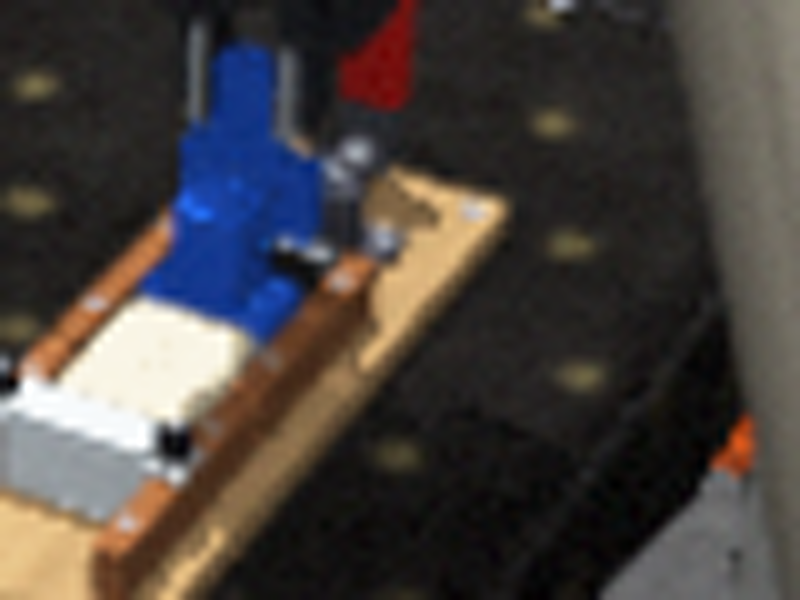

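The held spacer is above the gap at crop (245,190). The 22 mm pads overhang its front face by about 6 mm, so they could land on spacer 2's tab during the descent. I'll stand it on the free worktop between box and rack and regrasp it farther back.

Request:
move_arm:
  jaw: [2,2,2,2,2,2,2,2,2,2]
  dp:
    - [0,0,-2.5]
    - [0,0,-2.5]
    - [2.5,0,0]
    - [4,0,0]
    - [4,0,0]
    - [4,0,0]
    - [4,0,0]
    - [3.3,0,0]
    - [1,0,0]
    - [0,0,0]
  turn:
    - [0,0,0]
    - [0,0,0]
    - [0,0,0]
    - [0,0,0]
    - [0,0,0]
    - [0,0,0]
    - [0,0,0]
    - [0,0,0]
    - [0,0,0]
    - [0,0,0]

```text
time_s: 21.93
position: [0.467, 0.1421, 0.1485]
tool_rot: [[-0.004, 1.0, 0.001], [1.0, 0.004, 0.0], [0.0, 0.001, -1.0]]
ft_force: [-0.4, -0.3, 0.4]
grip_width: 0.0251
gripper_force: 40.4
```

Request:
move_arm:
  jaw: [2,2,2,2,2,2,2]
  dp:
    - [0,0,3.5]
    - [0,0,3.5]
    - [0,0,2]
    - [0,0,1]
    - [0,0,0.4]
    - [0,0,0]
    - [0,0,0]
  turn:
    - [0,0,0]
    - [0,0,0]
    - [0,0,0]
    - [0,0,0]
    - [0,0,0]
    - [0,0,0]
    - [0,0,0]

```text
time_s: 22.52
position: [0.4678, 0.1392, 0.0446]
tool_rot: [[0.001, 1.0, 0.001], [1.0, -0.001, -0.0], [-0.0, 0.001, -1.0]]
ft_force: [0.0, -0.8, 0.4]
grip_width: 0.0251
gripper_force: 40.4
```

Lower to touch.

Request:
move_arm:
  jaw: [2,2,2,2]
  dp:
    - [0,0,0.2]
    - [0,0,0.1]
    - [0,0,0]
    - [0,0,0]
  turn:
    - [0,0,0]
    - [0,0,0]
    - [0,0,0]
    - [0,0,0]

```text
time_s: 22.85
position: [0.4677, 0.1397, 0.0416]
tool_rot: [[0.0, 1.0, 0.002], [1.0, -0.0, -0.0], [-0.0, 0.002, -1.0]]
ft_force: [-2.1, -0.4, 5.5]
grip_width: 0.0253
gripper_force: 41.1
```

Request:
move_arm:
  jaw: [2,2,2]
  dp:
    - [0,0,0.1]
    - [0,0,0]
    - [0,0,0]
  turn:
    - [0,0,0]
    - [0,0,0]
    - [0,0,0]

```text
time_s: 23.1
position: [0.4677, 0.1398, 0.0415]
tool_rot: [[0.0, 1.0, 0.002], [1.0, -0.0, -0.0], [-0.0, 0.002, -1.0]]
ft_force: [-4.6, -1.6, 18.7]
grip_width: 0.0254
gripper_force: 42.6
```

Request:
move_arm:
  jaw: [2,2,2.8,3.4,4,4,4,2,2,2,2]
  dp:
    - [0,0,-0.15]
    - [0,0,0]
    - [0,0,0]
    - [0,0,0]
    - [0,0,0]
    - [-0.65,0,0]
    - [0,0,0]
    - [0,0,0]
    - [0,0,0]
    - [0,0,0]
    - [0,0,0]
  turn:
    - [0,0,0]
    - [0,0,0]
    - [0,0,0]
    - [0,0,0]
    - [0,0,0]
    - [0,0,0]
    - [0,0,0]
    - [0,0,0]
    - [0,0,0]
    - [0,0,0]
    - [0,0,0]

```text
time_s: 24.02
position: [0.4673, 0.1333, 0.0414]
tool_rot: [[0.0, 1.0, 0.0], [1.0, -0.0, -0.0], [-0.0, 0.0, -1.0]]
ft_force: [0.0, -0.0, 0.8]
grip_width: 0.0249
gripper_force: 40.6
```

Request:
move_arm:
  jaw: [2,2,2,2,2,2,2,2,2,2,2,2]
  dp:
    - [0,0,-2.5]
    - [0,0,-3.5]
    - [0,0,-4.0]
    - [-2,0,-0.2]
    - [-4,0,0]
    - [-4,0,0]
    - [-4,0,0]
    - [-4,0,0]
    - [-3,0,0]
    - [-1.5,0,0]
    - [0,0,0]
    - [0,0,0]
  turn:
    - [0,0,0]
    - [0,0,0]
    - [0,0,0]
    - [0,0,0]
    - [0,0,0]
    - [0,0,0]
    - [0,0,0]
    - [0,0,0]
    - [0,0,0]
    - [0,0,0]
    - [0,0,0]
    - [0,0,0]

```text
time_s: 25.02
position: [0.4669, -0.0919, 0.1431]
tool_rot: [[0.002, 1.0, -0.0], [1.0, -0.002, 0.001], [0.001, -0.0, -1.0]]
ft_force: [-0.1, -0.2, 0.5]
grip_width: 0.0251
gripper_force: 40.5
```

```bash
python3 - <<'E'
from e import *
im,P,m=bluecl("side",z=(.095,.25))
p=P[m];print(len(p),np.percentile(p,[2,10,50,90,98],axis=0));print(observe()["position"],observe()["grip_width"])
E
```

```text
202 [[ 0.4411 -0.0921  0.1046]
 [ 0.4445 -0.0861  0.1096]
 [ 0.464  -0.0799  0.1309]
 [ 0.4822 -0.0767  0.1641]
 [ 0.4901 -0.0739  0.1683]]
[ 0.4669 -0.0911  0.1431] 0.024914792420612637
```

Request:
move_arm:
  jaw: [2,2,2,2,2,2]
  dp:
    - [-0.2,0,2]
    - [0,0,2.5]
    - [0,0,1]
    - [0,0,0.5]
    - [0,0,0.5]
    - [0,0,0]
  turn:
    - [0,0,0]
    - [0,0,0]
    - [0,0,0]
    - [0,0,0]
    - [0,0,0]
    - [0,0,0]

```text
time_s: 25.57
position: [0.4671, -0.0929, 0.0781]
tool_rot: [[-0.001, 1.0, -0.0], [1.0, 0.001, 0.0], [0.0, -0.0, -1.0]]
ft_force: [-0.1, -0.4, -0.4]
grip_width: 0.0253
gripper_force: 40.5
```

Request:
move_arm:
  jaw: [2,2,2,2,2,2]
  dp:
    - [0,0,0.8]
    - [0,0,0.7]
    - [0,0,0.4]
    - [0,0,0.15]
    - [0,0,0]
    - [0,0,0]
  turn:
    - [0,0,0]
    - [0,0,0]
    - [0,0,0]
    - [0,0,0]
    - [0,0,0]
    - [0,0,0]

```text
time_s: 26.07
position: [0.4672, -0.0938, 0.0579]
tool_rot: [[0.0, 1.0, 0.0], [1.0, -0.0, -0.0], [-0.0, 0.0, -1.0]]
ft_force: [0.3, 0.4, 0.8]
grip_width: 0.0254
gripper_force: 40.5
```

Request:
move_arm:
  jaw: [2,2,2,2]
  dp:
    - [0.1,0,0]
    - [0.1,0,0]
    - [0,0,0]
    - [0,0,0]
  turn:
    - [0,0,0]
    - [0,0,0]
    - [0,0,0]
    - [0,0,0]

```text
time_s: 26.4
position: [0.4672, -0.0916, 0.058]
tool_rot: [[0.0, 1.0, 0.0], [1.0, -0.0, -0.0], [-0.0, 0.0, -1.0]]
ft_force: [-0.4, 0.3, -0.7]
grip_width: 0.025
gripper_force: 40.5
```

Request:
move_arm:
  jaw: [2,2,2]
  dp:
    - [0.1,0,0.1]
    - [0,0,0]
    - [0,0,0]
  turn:
    - [0,0,0]
    - [0,0,0]
    - [0,0,0]

```text
time_s: 26.65
position: [0.4673, -0.0909, 0.0569]
tool_rot: [[0.0, 1.0, 0.001], [1.0, -0.0, -0.001], [-0.001, 0.001, -1.0]]
ft_force: [0.1, -2.8, 0.5]
grip_width: 0.0256
gripper_force: 40.5
```

Request:
move_arm:
  jaw: [2,2,2]
  dp:
    - [0.1,0,0]
    - [0,0,0]
    - [0,0,0]
  turn:
    - [0,0,0]
    - [0,0,0]
    - [0,0,0]

```text
time_s: 26.9
position: [0.4674, -0.0908, 0.0571]
tool_rot: [[-0.0, 1.0, 0.001], [1.0, 0.0, -0.002], [-0.002, 0.001, -1.0]]
ft_force: [-2.8, -6.9, 0.7]
grip_width: 0.0252
gripper_force: 40.6
```

Request:
move_arm:
  jaw: [2,2,2.8,3.5,4.5,5,5,5,5,5,5,5]
  dp:
    - [-0.12,0,0.04]
    - [0,0,0]
    - [0,0,0]
    - [0,0,0]
    - [0,0,0]
    - [0,0,-2]
    - [0,0,-3.5]
    - [-0.5,0,-4]
    - [-4,0,0]
    - [-3.8,0.1,0]
    - [-1.8,0,0]
    - [0,0,0]
  turn:
    - [0,0,0]
    - [0,0,0]
    - [0,0,0]
    - [0,0,0]
    - [0,0,0]
    - [0,0,0]
    - [0,0,0]
    - [0,0,0]
    - [0,0,0]
    - [0,0,0]
    - [0,0,0]
    - [0,0,0]

```text
time_s: 27.9
position: [0.4682, -0.1951, 0.1514]
tool_rot: [[0.004, 1.0, 0.001], [1.0, -0.004, -0.001], [-0.001, 0.001, -1.0]]
ft_force: [-0.6, -0.1, 0.6]
grip_width: 0.05
gripper_force: 0.0
```

Request:
move_arm:
  jaw: [5,5,5]
  dp:
    - [0,0,0]
    - [0,0,0]
    - [0,0,0]
  turn:
    - [0,0,0]
    - [0,0,0]
    - [0,0,0]

```text
time_s: 28.15
position: [0.468, -0.1907, 0.1513]
tool_rot: [[-0.001, 1.0, -0.0], [1.0, 0.001, 0.001], [0.001, -0.0, -1.0]]
ft_force: [-0.6, 1.0, -0.0]
grip_width: 0.05
gripper_force: 0.0
```

```bash
python3 - <<'E'
from e import *
print(observe()["position"])
im,D=cams.get_image("side")
cv2.imwrite("pics/s5.png",cv2.resize(im[180:240,325:405],(640,480),interpolation=2)[...,::-1])
E
```

```text
[ 0.468  -0.1907  0.1513]
```

View pics/s5.png

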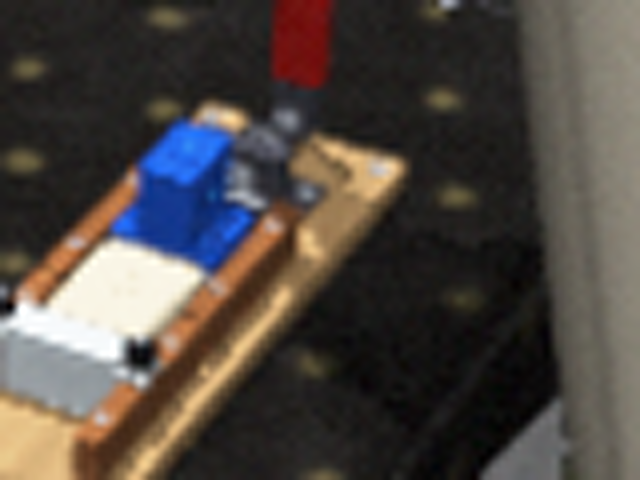

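All three spacers stand upright and flush (crop (185,190)). Now I'll grip the clamp and push.

Request:
move_arm:
  jaw: [5,5,5,5,5,2,2,2,2,2,2]
  dp:
    - [-0.25,0.07,2.5]
    - [0,0,3]
    - [0,0,2.3]
    - [0,0,1.1]
    - [0,0,0]
    - [0,0,0]
    - [0,0,0]
    - [0,0,0]
    - [0,0,0]
    - [0,0,0]
    - [0,0,0]
  turn:
    - [0,0,0]
    - [0,0,0]
    - [0,0,0]
    - [0,0,0]
    - [0,0,0]
    - [0,0,0]
    - [0,0,0]
    - [0,0,0]
    - [0,0,0]
    - [0,0,0]
    - [0,0,0]

```text
time_s: 29.12
position: [0.4681, -0.1942, 0.0635]
tool_rot: [[-0.0, 1.0, -0.001], [1.0, 0.0, -0.001], [-0.001, -0.001, -1.0]]
ft_force: [-5.8, -0.5, 2.6]
grip_width: 0.0257
gripper_force: 40.3
```

Request:
move_arm:
  jaw: [2,2,2,2]
  dp:
    - [0.2,0,0]
    - [0.1,0,0]
    - [0,0,0]
    - [0,0,0]
  turn:
    - [0,0,0]
    - [0,0,0]
    - [0,0,0]
    - [0,0,0]

```text
time_s: 29.45
position: [0.4681, -0.1912, 0.0636]
tool_rot: [[-0.0, 1.0, -0.001], [1.0, 0.0, -0.001], [-0.001, -0.001, -1.0]]
ft_force: [-6.2, -1.0, 1.7]
grip_width: 0.0256
gripper_force: 40.3
```

Request:
move_arm:
  jaw: [2,2,2]
  dp:
    - [0.2,0,0]
    - [0,0,0]
    - [0,0,0]
  turn:
    - [0,0,0]
    - [0,0,0]
    - [0,0,0]

```text
time_s: 29.7
position: [0.4681, -0.1899, 0.0636]
tool_rot: [[-0.0, 1.0, -0.001], [1.0, 0.0, -0.002], [-0.002, -0.001, -1.0]]
ft_force: [-6.8, -3.8, 1.6]
grip_width: 0.0255
gripper_force: 40.2
```

Request:
move_arm:
  jaw: [2,2,2,2]
  dp:
    - [0.15,-0.1,0]
    - [0.15,0,0]
    - [0,0,0]
    - [0,0,0]
  turn:
    - [0,0,0]
    - [0,0,0]
    - [0,0,0]
    - [0,0,0]

```text
time_s: 30.03
position: [0.4681, -0.1877, 0.0636]
tool_rot: [[0.0, 1.0, 0.001], [1.0, -0.0, -0.003], [-0.003, 0.001, -1.0]]
ft_force: [-1.9, -8.3, -2.8]
grip_width: 0.0256
gripper_force: 40.1
```

Request:
move_arm:
  jaw: [2,2,2,2]
  dp:
    - [0.15,0,0]
    - [0,0,0]
    - [0,0,0]
    - [0,0,0]
  turn:
    - [0,0,0]
    - [0,0,0]
    - [0,0,0]
    - [0,0,0]

```text
time_s: 30.37
position: [0.4681, -0.1866, 0.0636]
tool_rot: [[0.0, 1.0, 0.001], [1.0, -0.0, -0.004], [-0.004, 0.001, -1.0]]
ft_force: [-1.3, -10.3, -3.2]
grip_width: 0.0254
gripper_force: 40.0
```

Request:
move_arm:
  jaw: [2,2,2,2]
  dp:
    - [0.14,0,0]
    - [0,0,0]
    - [0,0,0]
    - [0,0,0]
  turn:
    - [0,0,0]
    - [0,0,0]
    - [0,0,0]
    - [0,0,0]

```text
time_s: 30.7
position: [0.4681, -0.1855, 0.0636]
tool_rot: [[0.0, 1.0, 0.001], [1.0, -0.0, -0.004], [-0.004, 0.001, -1.0]]
ft_force: [-2.9, -11.5, -2.9]
grip_width: 0.0251
gripper_force: 39.9
```

Request:
move_arm:
  jaw: [2,2,2,2,2,2]
  dp:
    - [0,0,0]
    - [0,0,0]
    - [0,0,0]
    - [0,0,0]
    - [0,0,0]
    - [0,0,0]
  turn:
    - [0,0,0]
    - [0,0,0]
    - [0,0,0]
    - [0,0,0]
    - [0,0,0]
    - [0,0,0]

```text
time_s: 31.2
position: [0.4681, -0.1855, 0.0636]
tool_rot: [[0.0, 1.0, 0.001], [1.0, -0.0, -0.004], [-0.004, 0.001, -1.0]]
ft_force: [-2.7, -11.6, -3.8]
grip_width: 0.0257
gripper_force: 39.9
```

```bash
python3 - <<'E'
from e import *
F=[]
for i in range(4):
    im,P,m=bluecl("side");F.append(observe()["ft_force"])
print(np.array(F));p=P[m&(P[...,2]>.06)];print(len(p),np.percentile(p,[2,50,98],axis=0))
E
```

```text
[[ -1.8776 -11.2641  -4.4098]
 [ -2.8448 -12.3052  -3.3496]
 [ -2.9264 -10.771   -3.0421]
 [ -2.641  -11.062   -4.4272]]
109 [[ 0.4518 -0.0911  0.0605]
 [ 0.4613 -0.0603  0.079 ]
 [ 0.4778 -0.0468  0.0851]]
```

Request:
move_arm:
  jaw: [2,2,2,2,2,2]
  dp:
    - [0.06,0,0]
    - [0,0,0]
    - [0,0,0]
    - [0,0,0]
    - [0,0,0]
    - [0,0,0]
  turn:
    - [0,0,0]
    - [0,0,0]
    - [0,0,0]
    - [0,0,0]
    - [0,0,0]
    - [0,0,0]

```text
time_s: 31.9
position: [0.4681, -0.1851, 0.0636]
tool_rot: [[0.0, 1.0, 0.001], [1.0, -0.0, -0.005], [-0.005, 0.001, -1.0]]
ft_force: [-2.2, -12.4, -3.8]
grip_width: 0.0256
gripper_force: 39.9
```

```bash
python3 - <<'E'
from e import *
s=observe();print(s["ft_force"],s["position"])
if -15<s["ft_force"][1]<-9: print(ticket.close_job())
E
```

```text
[ -2.2198 -12.4061  -3.7614] [ 0.4681 -0.1851  0.0636]
the job is handed in; nothing more can be done
None
```

The job is handed in at 31.9 s: three spacers stand upright between bar and plate, and the arm is still gripping and pushing the clamp at 12.4 N on the wrist, an estimated 10 N squeeze; with two spacers the clamp had hit its hard stop first.

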